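# Draw the telescopic skimmer out to its second stop and hold it over the drip pot

### The job

The telescopic wire skimmer lies shut in its bench rest: squeeze the button in the side of its handle, draw the handle straight back, away from the bowl, past the first stop to the second (fully out), and let the button spring back out so that the length is locked. Then take it by the plain part of the handle, off the button, lift it out of the rest and finish holding it level with the wire bowl over the middle of the tall drip pot's mouth, a few centimetres above the rim: the program ends while the gripper still holds it there, locked at full length and clear of the rest and the pot. Do not shift the pot or the other things on the worktop.

Things in the scene. Friction and masses are not known exactly. Their poses are not given: they have to be found in the camera images.
- skimmer: Telescopic wire skimmer, 0.18 kg, lying level in the rest, where it stays when let go, shut or drawn. Flat-sided black handle 26 mm wide (y), 24 high (z), x = -155 (rear end) to +35 mm (mouth). Origin on its centre line at the middle of the button; x runs along the handle to the wire bowl, z up, button on the +y side. From the mouth comes a flat steel rod 12 wide, 8 high.
- skimmer_rod (a joint): How far the skimmer is drawn out, m: 0 shut (locked), 0.05 first stop, 0.10 second stop and end of travel. The button's catch locks at all three with about 1 mm of play; between them it slides with about 1.5 N of friction. With the button held in it passes the first stop freely.
- skimmer_button (a joint): How far the button is pressed into the handle, m: 0 out, 0.005 fully in; sprung, 4 N to start and 8 N fully in. The rod is released from about 0.0035 on. Let go at a stop it springs back to 0 and locks; it stays partly in while the rod is between stops.
- skimmer_press (a point): Middle of the released button's outer face, 20 mm to the +y side of the skimmer's origin: steel, 28 mm long (x), 14 high, 7 mm proud of the handle's side. A gripper closing across the handle from above squeezes it between one pad and the plain far side (33 mm wide over the released button, 28 mm pressed).
- skimmer_grip (a point): A point on the handle's centre line 100 mm behind the middle of the button (skimmer frame x = -100 mm), on the plain part of the handle, which runs from x = -155 to -20 mm. Once the skimmer is drawn out, the part from x = -155 to about -55 mm lies clear behind the rest's saddle.
- skimmer_collar (a point): Rear face of the rod's stop collar (30 mm wide, 20 high), 65 mm ahead of the skimmer's origin when shut. It stands 2 to 5 mm in front of the rest's slotted plate: when the handle is drawn back (its -x) the collar comes against the plate, which then holds the rod while the handle slides off it by up to 100 mm.
- skimmer_bowl (a point): Centre of the wire bowl's rim ring (78 mm across; the mesh hangs 13 mm below it), on the rod's line, 132 mm ahead of the skimmer's origin when shut, 232 mm at the second stop.
- rest: Steel bench rest, fixed. Origin on the worktop under the slotted front plate; x towards the bowl. Base strip x = -207 to 25 mm, 64 wide, top 8 mm up. Front plate x = -2 to 2, 48 wide, 95 high, slot 15 wide open upwards, floor 66 up. Rear saddle x = -200 to -186, 44 wide, 80 high, open upwards, floor 58 up. The handle's centre line lies 70 mm up; the skimmer lifts straight up out.
- tall_pot: Drip pot: tall plain round steel pot, empty, 146 mm across, 186 mm high, loose, 0.55 kg; origin at the centre of its underside.
- tall_pot_mouth (a point): Centre of the tall pot's mouth, at rim height (186 mm above its underside); the mouth is about 130 mm wide inside.
- bell: Bystander: order bell, 86 mm across, 68 mm high; origin at the centre of its underside.
- ramekin: Bystander: white ramekin, 84 mm across, 42 mm high; origin at the centre of its underside.
- garlic: Bystander: garlic bulb, 47 mm across, 49 mm high; origin at the centre of its underside.
- squeeze_bottle: Bystander: squeeze bottle with a nozzle, 63 mm across, 234 mm high; origin at the centre of its underside.

How it is judged:
On the way, in this order (a step that is already met when the one before it is completed fails the run):
1. the button is squeezed in, with the skimmer still shut or sliding (value of joint skimmer_button above 0.0035 m), for 0.1 s.
2. the skimmer is drawn to the second stop and the button has sprung out (value of joint skimmer_rod above 0.097 m and value of joint skimmer_button below 0.0015 m), for 0.2 s.
At the end, for the whole second after the job is handed in: Skimmer locked at the second stop (out > 97 mm, button out within 1.5 mm), held still by the fingers alone, clear of rest and pot, level within 17 degrees, bowl centre within 35 mm of the pot mouth's centre, its ring 14 to 104 mm above the standing pot's rim (all of step 2 and horizontal distance between skimmer_bowl and tall_pot_mouth below 0.035 m and height (world z) of skimmer_bowl between 0.2 and 0.29 m and angle between skimmer's own z axis and vertical below 0.3 rad and angle between tall_pot's own z axis and vertical below 0.05 rad and contact force between the fingers and skimmer above 2 N and contact force between skimmer and rest below 0.1 N and contact force between skimmer and tall_pot below 0.1 N and linear speed of skimmer below 0.03 m/s); the arm keeps its last pose, push and grip.
It fails at once if the tall pot is shifted by more than 20 mm (distance of tall_pot from where it was at the start of the episode above 0.02 m).
It fails at once if the order bell is shifted by more than 20 mm (distance of bell from where it was at the start of the episode above 0.02 m).
It fails at once if the ramekin is shifted by more than 20 mm (distance of ramekin from where it was at the start of the episode above 0.02 m).
It fails at once if the garlic is shifted by more than 20 mm (distance of garlic from where it was at the start of the episode above 0.02 m).
It fails at once if the squeeze bottle is shifted by more than 20 mm (distance of squeeze_bottle from where it was at the start of the episode above 0.02 m).
It also fails if it takes over 48 s, if anything falls off the work surface, if the arm or the gripper's body presses on something with over 40 N, if the wrist force passes 120 N, or if a joint passes its speed limit or range.

### The arm

A 7-joint arm with a two-finger parallel gripper is mounted at the origin on a cart in front of the work surface, level with it; the furniture and walls round the work are solid. World frame = base frame: x ahead of the robot, y to its left, z up, the work surface at z = 0. Lengths are in m, angles in rad, forces in N, time in s.
With the tool pointing down it reaches from about 0.4 to 0.85 m from the base axis. Payload 4.5 kg.
Tool frame: the origin (TCP) lies at the very end of the fingers, on their centre line; the grasp point (between the pads) lies 19 mm behind it (tcp_to_grasp is the z of the grasp point in the tool frame, in m); z points along the fingers, y is the line along which they close (so a half turn about z gives the same grasp; the last joint's range is limited). The gripper opens to 88 mm and grips with 3 to 60 N. Pads are 18 mm wide; open, the fingers measure 123 mm over their backs; the gripper's body (75 mm by 187 mm) begins 45 mm behind the grasp point.
Start: joints at [1.167, 0.689, -0.195, 1.565, 0.157, 0.902, -0.215], TCP at [0.265, -0.566, 0.239] pointing down, gripper open.
Joint ranges: [-3.01, 3.01], [-0.46, 2.08], [-1.47, 1.51], [0.13, 2.56], [-1, 4.14], [0.04, 2.09], [-2.66, 2.66]. Speed limits (rad/s): [2.57, 2.57, 3.14, 3.14, 3.14, 3.14, 3.14].

### API

Orientations are given as a unit quaternion [x, y, z, w].
In Python, from plant import * gives the robot as it stands. The module is installed in compiled form; this text tells all that it offers.
- The arm moves only by the shell command python3 -m jog 'ROWS' [OPENING] [FORCE]. ROWS is JSON, a list that holds one entry, the list of rows, each a list of 6 numbers: the shift along the tool's x, y, z in m, then the turn, a rotation vector about the tool's x, y, z in rad. In form: [[[dx, dy, dz, ax, ay, az], ...]]. A call has 1 to 12 rows; each row shifts and turns the commanded pose from where the row before left it, along the tool's axes as they then stand; what a row does not reach is not made up. A row lasts 1/8 s, in which the tool goes at most 62.5 mm and 10.7 degrees, less where a joint would pass 70% of its speed; a pose out of reach is approached as far as the arm can. A call with a gripper value outside its range is refused whole. OPENING is the finger opening in m, from 0 to 0.0881, set as the call begins (- or left out, the last holds). The fingers move at their own pace and stop on an object; FORCE is the grip in N (left out, the last holds). Time passes only in rows, so rows that do not move let the fingers close. It gives the time, the measured TCP pose, the force, the opening and the grip force at its end, in the units of the state.
- get_state(): the state, without advancing time (a new reading comes with each control period).
- snapshot(name): name is "scene" or "top" or "wrist"; returns a dict with "frame" (420x560x3 uint8, red, green, blue), "mtx" (3x3 intrinsics, pixels), "xyz" and "orientation" of the camera in the world; the wrist camera has in their place "mount" (4x4, takes a point from camera to tool coordinates, whose origin is the TCP and whose axes are the flange's). Camera axes: x right, y down, z forward; pixel columns grow to the right and rows downward; lengths in m; the calibration is good to about 2 mm. A picture is of the moment at which its call begins: read the wrist's pose just before it. There is no depth.
- finish_job(): hands the job in; it is judged then, once.
The state is a dict: "clock": time; "q": joint angles; "qd": joint speeds; "joint_torque": joint torques, N m; "tool_pos": TCP position; "eef_rot": TCP orientation; "contact_force": force on the tool from outside, world axes, zero at the start; "moment": the same for the moment, N m; "opening": opening from 0.0 (shut) to 1.0 (fully open); "finger_force": force on a finger pad.
Only numpy, scipy, OpenCV 4.12 (cv2) and the standard library are available. Lean on these libraries where they do the work, as an engineer would, in place of code of your own. Each camera call takes 0.05 s, during which the arm holds its last target. There are 200 camera calls.

## Working session

There is one attempt and no reset: what is moved stays moved. The work goes in short steps, Python scripts to look and compute and a shell command to move; the robot and the scene stay as the last step left them, time stands still between calls to the robot, and variables do not carry over. Pictures are saved under pics/ and viewed, at most 10 in all, crops included, and the job is handed in when it is done.

```bash
mkdir -p pics; cat > h.py <<'E'
from plant import *
import numpy as np, cv2
from scipy.spatial.transform import Rotation as R
def snap(n,f):
    s=snapshot(n); cv2.imwrite('pics/'+f,s['frame'][:,:,::-1]); return s
def ray(s,u,v,z):
    K=s['mtx']; d=np.linalg.inv(K)@np.array([u,v,1.]); o=np.array(s['orientation'])
    M=R.from_quat(o).as_matrix() if o.size==4 else o.reshape(3,3)
    d=M@d; p=np.array(s['xyz']); return p+d*(z-p[2])/d[2]
E
python3 - <<'E'
from h import *
import pickle
st=get_state();print(st)
for n in('scene','top'):
    s=snap(n,n+'0.png');print(n,s['mtx'],s['xyz'],s['orientation']);pickle.dump(s,open(n+'.pkl','wb'))
a=cv2.imread('pics/top0.png')
E
```

```text
{'clock': 0.0, 'q': array([ 1.1668131 ,  0.68996535, -0.19450247,  1.56632702,  0.15729657,
        0.90250276, -0.21510694]), 'qd': array([-0.00026872,  0.0008339 ,  0.00055494, -0.00036719,  0.0004987 ,
        0.00127818,  0.00035103]), 'joint_torque': array([ 5.31802834e-04, -5.27563477e+01, -1.26696937e+00, -1.53428847e+01,
       -5.27835789e-02,  6.54828065e-03,  2.09297364e-04]), 'tool_pos': array([ 0.264643  , -0.56551612,  0.2379259 ]), 'eef_rot': array([ 9.76131344e-01,  2.17179138e-01, -2.63609052e-04, -8.66856362e-04]), 'contact_force': array([-0.86088897, -0.05983059, -0.40366839]), 'moment': array([-0.03163366,  0.04351065,  0.01983373]), 'finger_force': 0.0, 'opening': 1.0007413457081722}
scene [[496.99622777   0.         280.13978668]
 [  0.         496.99622777 212.07810731]
 [  0.           0.           1.        ]] [ 0.0031958  -1.1987617   1.12090514] [ 0.88030775 -0.18800208  0.09450493 -0.42518503]
top [[538.58493071   0.         284.64970652]
 [  0.         538.58493071 211.127065  ]
 [  0.           0.           1.        ]] [ 0.0186191  -0.17964159  1.8518815 ] [ 0.78326835 -0.60482405  0.0884831  -0.11335477]
```

View pics/top0.png

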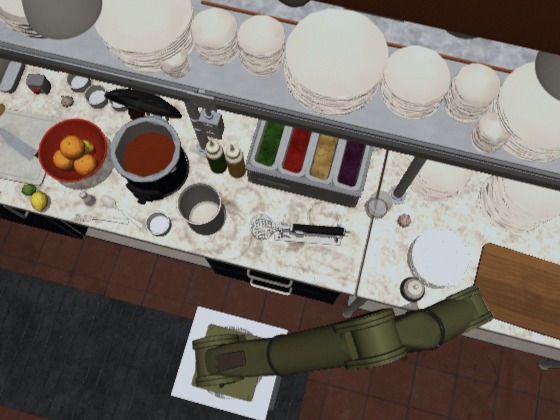

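View pics/scene0.png

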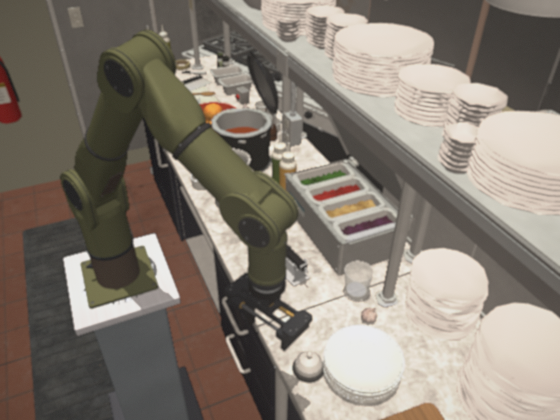

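The top view shows the skimmer with its bowl at about (262,228) and handle end near (345,233), and the pot at (201,208). In the scene view the arm hides the skimmer. I'll zoom in on the top view and compute positions.

```bash
python3 - <<'E'
from h import *
import pickle
s=pickle.load(open('top.pkl','rb'))
for n,u,v,z in [('bowl',262,228,.07),('hrear',345,233,.08),('hfront',291,228,.08),('pot',201,203,.186),('rightbell',412,289,.03)]: print(n,ray(s,u,v,z).round(3))
c=s['frame'][170:270,150:370,::-1]
cv2.imwrite('pics/crop.png',cv2.resize(c,None,fx=3.6,fy=3.6,interpolation=cv2.INTER_CUBIC))
E
```

```text
bowl [0.453 0.011 0.07 ]
hrear [ 0.505 -0.267  0.08 ]
hfront [ 0.476 -0.085  0.08 ]
pot [0.456 0.212 0.186]
rightbell [ 0.386 -0.532  0.03 ]
```

View pics/crop.png

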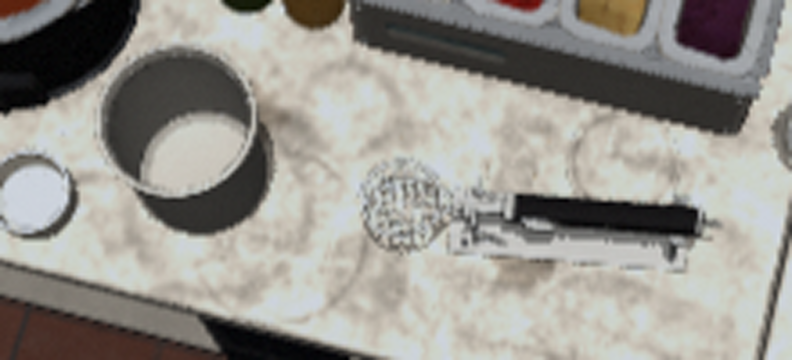

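The crop shows the black handle from crop (513,205) to (697,222), the bowl at (402,203) and the pot rim centred near (179,121). The button is on the robot side. Next I'll mask the handle for a proper axis and check the tray clearance.

```bash
cat >> h.py <<'E'
def tcp():
    st=get_state(); return np.array(st['tool_pos']),R.from_quat(st['eef_rot']),st
E
python3 - <<'E'
from h import *
import pickle
s=pickle.load(open('top.pkl','rb')); f=s['frame']
m=(f.max(2)<60).astype(np.uint8); m[:215]=0;m[242:]=0;m[:,:285]=0;m[:,352:]=0
n,l,stt,c=cv2.connectedComponentsWithStats(m); k=1+stt[1:,4].argmax(); ys,xs=np.where(l==k)
r=cv2.minAreaRect(np.c_[xs,ys].astype(np.float32)); print(r)
b=cv2.boxPoints(r); P=np.array([ray(s,u,v,.082) for u,v in b]); print(P.round(4))
C=P.mean(0); e=[P[1]-P[0],P[2]-P[1]]; print([np.linalg.norm(x) for x in e],C)
a=max(e,key=np.linalg.norm); a=a*np.sign(a[1])/np.linalg.norm(a); print('yaw',np.degrees(np.arctan2(a[1],a[0])))
print('origin',C+a*.06,'bowl',C+a*.192, 'ring seen',ray(s,261.7,226.4,.07))
for z in(0,.1,.15,.2): print('tray',z,ray(s,354,206,z).round(3),ray(s,248,183,z).round(3))
print('tray top edge z.15',ray(s,250,171,.15).round(3),ray(s,360,193,.15).round(3))
p,q,_=tcp();print('tool x,y',q.as_matrix()[:,:2].T.round(3))
print('pot',ray(s,199.7,203.6,.186), 'edges',ray(s,178.3,203,.186),ray(s,221,203,.186))
E
```

```text
((317.76873779296875, 229.37176513671875), (51.15614318847656, 8.0150785446167), 4.23639440536499)
[[ 0.4643 -0.0916  0.082 ]
 [ 0.492  -0.0865  0.082 ]
 [ 0.523  -0.2576  0.082 ]
 [ 0.4952 -0.2619  0.082 ]]
[np.float64(0.028155609922560262), np.float64(0.17382144231733182)] [ 0.49365668 -0.17439299  0.082     ]
yaw 100.27154627379907
origin [ 0.48295786 -0.11535456  0.082     ] bowl [0.45942047 0.01452997 0.082     ] ring seen [0.4585034  0.01367754 0.07      ]
tray 0 [ 0.633 -0.28   0.   ] [0.621 0.113 0.   ]
tray 0.1 [ 0.6   -0.274  0.1  ] [0.588 0.097 0.1  ]
tray 0.15 [ 0.583 -0.272  0.15 ] [0.572 0.089 0.15 ]
tray 0.2 [ 0.567 -0.269  0.2  ] [0.556 0.081 0.2  ]
tray top edge z.15 [0.615 0.094 0.15 ] [ 0.633 -0.281  0.15 ]
tool x,y [[ 0.906  0.424 -0.   ]
 [ 0.424 -0.906 -0.002]]
pot [0.45272177 0.21557129 0.186     ] edges [0.43711933 0.28323565 0.186     ] [0.47213879 0.14941815 0.186     ]
```

```bash
python3 -m jog '[[[0.032,-0.026,-0.002,0,0,0],[0.032,-0.026,-0.002,0,0,0],[0.032,-0.026,-0.002,0,0,0],[0.032,-0.026,-0.002,0,0,0],[0.032,-0.026,-0.002,0,0,0],[0.032,-0.026,-0.002,0,0,0],[0.032,-0.026,-0.002,0,0,0],[0.032,-0.026,-0.002,0,0,0],[0.032,-0.026,-0.002,0,0,0],[0.032,-0.026,-0.002,0,0,0],[0.032,-0.026,-0.002,0,0,0],[0.032,-0.026,-0.002,0,0,0]]]' 0.08
python3 -m jog '[[[0,0,0,0,0,-0.164],[0,0,0,0,0,-0.164],[0,0,0,0,0,-0.164],[0,0,0,0,0,-0.164],[0,0,0,0,0,-0.164],[0,0,0,0,0,-0.164],[0,0,0,0,0,-0.164],[0,0,0,0,0,-0.164],[0,0,0,0,0,0],[0,0,0,0,0,0]]]'
python3 - <<'E'
from h import *
import pickle
p,q,st=tcp(); s=snap('wrist','w0.png'); s['p']=p;s['q']=q.as_matrix();pickle.dump(s,open('w0.pkl','wb'))
print(p,q.as_matrix().round(3),st['q'].round(2),s['mount'])
E
```

```text
clock: 1.6
tool_pos: [0.4807, -0.1194, 0.2626]
eef_rot: [0.976, 0.217, -0.0, -0.0]
contact_force: [0.5, 0.5, -0.4]
opening: 0.907
finger_force: 0.0
clock: 2.85
tool_pos: [0.4803, -0.1208, 0.2626]
eef_rot: [0.642, 0.767, -0.0, -0.0]
contact_force: [-0.1, 0.3, -0.6]
opening: 0.909
finger_force: 0.0
[ 0.48034209 -0.1207532   0.26256626] [[-0.175  0.985 -0.   ]
 [ 0.985  0.175 -0.   ]
 [ 0.    -0.    -1.   ]] [ 0.51  0.53 -0.56  1.91  0.38  0.81 -0.07] [[-4.63445183e-04 -9.65720608e-01 -2.59583304e-01  6.69777095e-02]
 [ 9.99999577e-01 -2.41225171e-04 -8.87918694e-04  1.00107476e-03]
 [ 7.94863355e-04 -2.59583606e-01  9.65720311e-01 -1.46069155e-01]
 [ 0.00000000e+00  0.00000000e+00  0.00000000e+00  1.00000000e+00]]
```

View pics/w0.png

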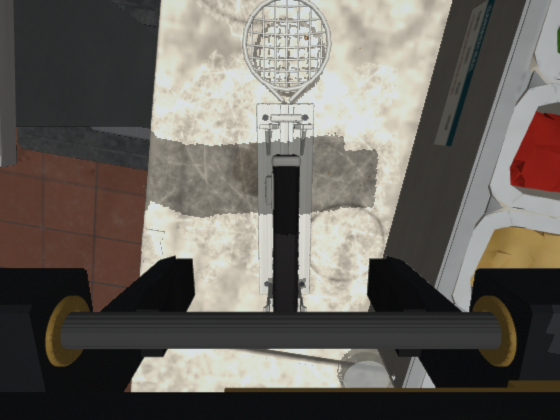

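The wrist view shows the skimmer upright in the frame: bowl ring at (287,43), handle mouth near row 165, button at (268,191), and plain handle running down to row 310. Now I'll convert these to positions.

```bash
cat >> h.py <<'E'
def wray(s,u,v,z):
    M=np.array(s['mount']); d=s['q']@M[:3,:3]@np.linalg.inv(s['mtx'])@np.array([u,v,1.]); o=s['p']+s['q']@M[:3,3]
    return o+d*(z-o[2])/d[2]
E
python3 - <<'E'
from h import *
import pickle
s=pickle.load(open('w0.pkl','rb')); f=s['frame']; mx=f.max(2).astype(int)
C=[]
for v in (185,200,230,260,280):
    x=np.where(mx[v,255:320]<70)[0]+255; a=wray(s,x.min()-.5,v,.082);b=wray(s,x.max()+.5,v,.082); C.append((a+b)/2)
    print(v,x.min(),x.max(),np.linalg.norm(a-b).round(4),C[-1].round(4))
C=np.array(C); a=np.polyfit(C[:,1],C[:,0],1); print('x=a*y+b',a,'yaw',90-np.degrees(np.arctan(a[0])))
print('button col263-272',[wray(s,268,v,.075).round(4) for v in(177,191.5,206)])
col=mx[150:180,287]; print(col)
print('mouth',wray(s,287,165.5,.082)); print('ring L/R',wray(s,243,43,.07),wray(s,331,43,.07))
cv2.imwrite('pics/w0c.png',cv2.resize(f[140:225,230:345,::-1],None,fx=6,fy=6,interpolation=cv2.INTER_CUBIC))
E
```

```text
185 274 298 0.0239 [ 0.4838 -0.1066  0.082 ]
200 274 298 0.0242 [ 0.4864 -0.121   0.082 ]
230 274 297 0.0238 [ 0.4914 -0.1509  0.082 ]
260 273 297 0.0253 [ 0.4965 -0.1822  0.082 ]
280 273 297 0.0258 [ 0.5005 -0.2039  0.082 ]
x=a*y+b [-0.16937557  0.46581483] yaw 99.6132696507572
button col263-272 [array([ 0.4655, -0.1031,  0.075 ]), array([ 0.4679, -0.1172,  0.075 ]), array([ 0.4703, -0.1315,  0.075 ])]
[121 120 119 116  90  38  65 108 123 131 133 130 129 128 123 106  42  20
  21  22  21  20  21  21  21  20  20  22  22  21]
mouth [ 0.48142552 -0.08822214  0.082     ]
ring L/R [0.42352367 0.01081095 0.07      ] [0.50105172 0.02455776 0.07      ]
```

View pics/w0c.png

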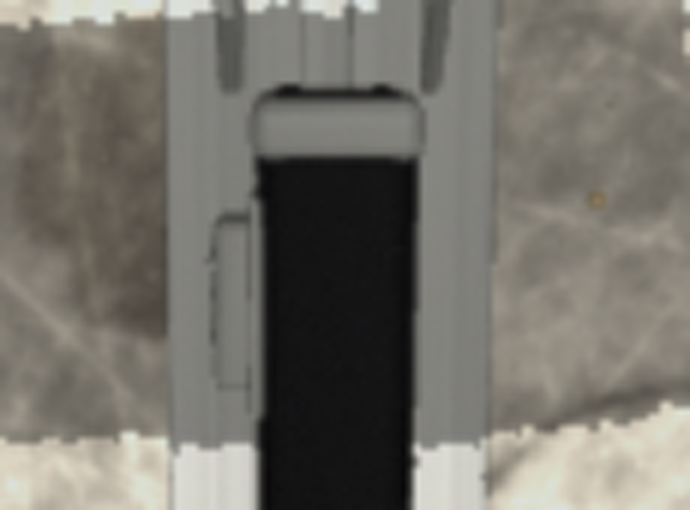

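```bash
python3 -m jog '[[[0.0085,0.0053,0,0,0,0],[0,0,0.04,0,0,0],[0,0,0.04,0,0,0],[0,0,0.04,0,0,0],[0,0,0.04,0,0,0],[0,0,0.03,0,0,0],[0,0,0.0216,0,0,0],[0,0,0,0,0,0],[0,0,0,0,0,0]]]' 0.07
python3 -m jog '[[[0,0,0,0,0,0],[0,0,0,0,0,0],[0,0,0,0,0,0],[0,0,0,0,0,0],[0,0,0,0,0,0],[0,0,0,0,0,0]]]' 0.0 25
```

```text
clock: 4.03
tool_pos: [0.4849, -0.111, 0.0518]
eef_rot: [0.641, 0.768, 0.0, 0.0]
contact_force: [1.1, -0.2, 0.7]
opening: 0.793
finger_force: 0.0
clock: 4.78
tool_pos: [0.4845, -0.1115, 0.0512]
eef_rot: [0.641, 0.767, 0.0, 0.0]
contact_force: [-0.2, -0.9, 0.3]
opening: 0.315
finger_force: 25.0
```

Opening is 27.8 mm, so the button is in. Now the pull.

```bash
python3 -m jog '[[[-0.01,0,0,0,0,0],[-0.01,0,0,0,0,0],[-0.01,0,0,0,0,0],[-0.01,0,0,0,0,0],[-0.01,0,0,0,0,0],[-0.01,0,0,0,0,0],[-0.01,0,0,0,0,0],[-0.01,0,0,0,0,0],[-0.01,0,0,0,0,0],[-0.01,0,0,0,0,0],[0,0,0,0,0,0],[0,0,0,0,0,0]]]'
python3 -m jog '[[[-0.002,0,0,0,0,0],[-0.002,0,0,0,0,0],[-0.002,0,0,0,0,0],[0,0,0,0,0,0],[0,0,0,0,0,0]]]'
```

```text
clock: 6.28
tool_pos: [0.5022, -0.2118, 0.0512]
eef_rot: [0.642, 0.767, -0.001, 0.001]
contact_force: [0.4, -0.8, 4.0]
opening: 0.315
finger_force: 25.0
clock: 6.9
tool_pos: [0.5023, -0.2124, 0.0511]
eef_rot: [0.64, 0.768, 0.001, -0.002]
contact_force: [-1.3, 8.2, 8.6]
opening: 0.313
finger_force: 25.0
```

The end stop was reached after 102 mm, with the force up to 8 N. Now I'll release, rise and look.

```bash
python3 -m jog '[[[0,0,0,0,0,0],[0,0,0,0,0,0],[0,0,0,0,0,0],[0,0,0,0,0,0],[0,0,0,0,0,0]]]' 0.06
python3 -m jog '[[[0,0,-0.03,0,0,0],[0,0,-0.05,0,0,0],[0,0,-0.05,0,0,0],[0,0,-0.05,0,0,0],[0,0,0,0,0,0],[0,0,0,0,0,0],[0,0,0,0,0,0]]]'
python3 - <<'E'
from h import *
import pickle
p,q,st=tcp(); s=snap('wrist','w1.png'); s['p']=p;s['q']=q.as_matrix();pickle.dump(s,open('w1.pkl','wb'))
E
```

```text
clock: 7.52
tool_pos: [0.5031, -0.2159, 0.0511]
eef_rot: [0.641, 0.767, -0.0, 0.0]
contact_force: [-0.1, -0.1, -0.2]
opening: 0.685
finger_force: 0.0
clock: 8.4
tool_pos: [0.502, -0.2156, 0.2297]
eef_rot: [0.641, 0.768, -0.001, -0.001]
contact_force: [-0.6, -0.1, 0.1]
opening: 0.685
finger_force: 0.0
```

View pics/w1.png

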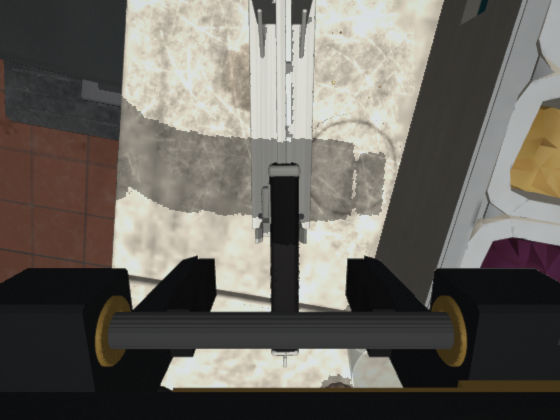

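The wrist view shows the handle drawn back, its mouth at row ~165, the rod exposed, and the button at (266,201) standing proud. I'll check its proudness and position.

```bash
python3 - <<'E'
from h import *
import pickle
for n,r,v0,vm in(('w0',190,190,155.5),('w1',201,201,165)):
    s=pickle.load(open(n+'.pkl','rb')); f=s['frame']; mx=f.max(2).astype(int)
    x=np.where(mx[r,255:320]<70)[0]+255
    print(n,mx[r,255:303])
    print('mouth',wray(s,286,vm,.08).round(4),'button',wray(s,267,v0,.077).round(4))
    if n=='w1':
        for v in(225,240,290):
            xx=np.where(mx[v,262:312]<70)[0]+262; print(v,xx.min(),xx.max(),((wray(s,xx.min()-.5,v,.082)+wray(s,xx.max()+.5,v,.082))/2).round(4))
p,q,st=tcp();print(p,q.as_matrix()[:,:2].T.round(3))
E
```

```text
w0 [ 78  77  80 118 131 131 130 129 127 125 100 105 119 124 126 125 115 123
  86  31  17  18  20  19  20  21  20  21  20  21  20  21  21  21  21  21
  21  21  21  21  20  16  15  25  75 125 131 132]
mouth [ 0.4789 -0.0794  0.08  ] button [ 0.4667 -0.1155  0.077 ]
w1 [130 128 127 126 127 124  91 103 115 123 126 127 128 116 123  72  26  15
  19  18  19  22  21  20  19  20  22  22  21  21  21  19  22  21  22  22
  21  21  22  20  18  14  16  45 124 131 133 135]
mouth [ 0.5006 -0.1795  0.08  ] button [ 0.4899 -0.214   0.077 ]
225 270 300 [ 0.5093 -0.2315  0.082 ]
240 271 298 [ 0.5114 -0.2453  0.082 ]
290 272 297 [ 0.5202 -0.2936  0.082 ]
[ 0.50218737 -0.21549654  0.22970707] [[-0.178  0.984  0.001]
 [ 0.984  0.178 -0.003]]
```

The button stands proud and the handle is drawn about 101 mm. Before gripping further back, I'll check the clear glass near top view (377,207) against the gripper body.

```bash
python3 - <<'E'
from h import *
import pickle
t=pickle.load(open('top.pkl','rb'));s=pickle.load(open('scene.pkl','rb'))
for z in(0,.05,.1,.15,.2): print(z,'scene rim',ray(s,358,269,z).round(3),'base',ray(s,358,293,z).round(3),'top',ray(t,377,208,z).round(3))
im=np.hstack([cv2.resize(t['frame'][180:240,330:420,::-1],None,fx=4,fy=4),cv2.resize(s['frame'][230:320,290:390,::-1],(360,240))])
cv2.imwrite('pics/gl.png',im)
E
```

```text
0 scene rim [ 0.699 -0.277  0.   ] base [ 0.646 -0.364  0.   ] top [ 0.647 -0.361  0.   ]
0.05 scene rim [ 0.668 -0.318  0.05 ] base [ 0.617 -0.402  0.05 ] top [ 0.63  -0.357  0.05 ]
0.1 scene rim [ 0.637 -0.359  0.1  ] base [ 0.588 -0.439  0.1  ] top [ 0.613 -0.352  0.1  ]
0.15 scene rim [ 0.606 -0.4    0.15 ] base [ 0.56  -0.476  0.15 ] top [ 0.596 -0.347  0.15 ]
0.2 scene rim [ 0.575 -0.441  0.2  ] base [ 0.531 -0.513  0.2  ] top [ 0.579 -0.342  0.2  ]
```

View pics/gl.png

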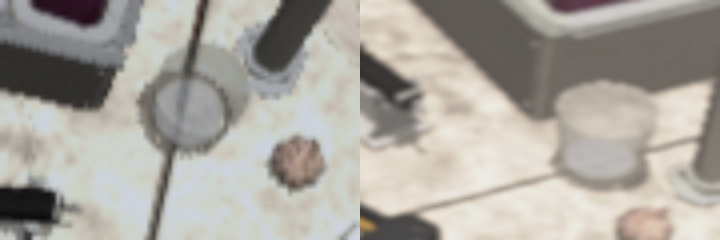

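The glass base is at about (0.645,-0.36) and it stands about 0.1 m high. Gripping at skimmer x = -70 mm keeps the gripper body clear of it.

```bash
python3 -m jog '[[[-0.035,0.0012,0,0,0,0],[-0.035,0.0012,0,0,0,0],[0,0,0.04,0,0,0],[0,0,0.04,0,0,0],[0,0,0.04,0,0,0],[0,0,0.03,0,0,0],[0,0,0.0287,0,0,0],[0,0,0,0,0,0],[0,0,0,0,0,0]]]' 0.06
python3 -m jog '[[[0,0,0,0,0,0],[0,0,0,0,0,0],[0,0,0,0,0,0],[0,0,0,0,0,0],[0,0,0,0,0,0],[0,0,0,0,0,0]]]' 0.0 60
```

```text
clock: 9.57
tool_pos: [0.5183, -0.284, 0.0528]
eef_rot: [0.641, 0.768, 0.0, 0.0]
contact_force: [-0.4, 0.5, 0.6]
opening: 0.677
finger_force: 0.0
clock: 10.32
tool_pos: [0.518, -0.2843, 0.0527]
eef_rot: [0.641, 0.767, -0.0, 0.0]
contact_force: [-1.4, -0.9, 4.3]
opening: 0.286
finger_force: 60.0
```

```bash
python3 -m jog '[[[0,0,-0.01,0,0,0],[0,0,-0.015,0,0,0],[0,0,-0.02,0,0,0],[0,0,-0.025,0,0,0],[0,0,-0.03,0,0,0],[0,0,-0.03,0,0,0],[0,0,-0.03,0,0,0],[0,0,-0.015,0,0,0],[0,0,-0.005,0,0,0],[0,0,0,0,0,0],[0,0,0,0,0,0],[0,0,0,0,0,0]]]'
python3 - <<'E'
from h import *
import pickle
p,q,st=tcp(); s=snap('wrist','w2.png'); s['p']=p;s['q']=q.as_matrix();pickle.dump(s,open('w2.pkl','wb'));print(p,q.as_matrix().round(3))
E
```

```text
clock: 11.82
tool_pos: [0.5175, -0.284, 0.2316]
eef_rot: [0.641, 0.768, -0.0, -0.001]
contact_force: [-0.4, 1.1, -1.8]
opening: 0.288
finger_force: 60.0
[ 0.51748633 -0.28396629  0.23157897] [[-0.178  0.984 -0.001]
 [ 0.984  0.178  0.001]
 [ 0.001 -0.001 -1.   ]]
```

View pics/w2.png

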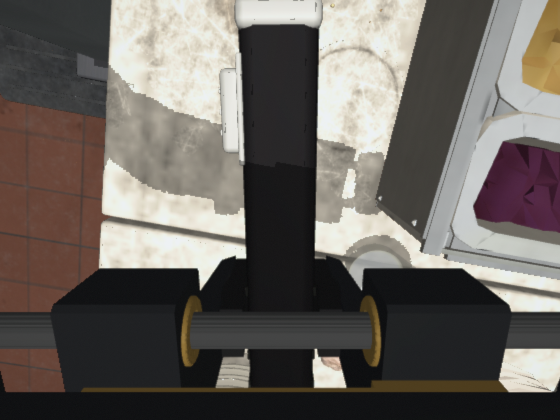

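The skimmer is held by the plain handle, with the button at (231,110) proud and clear of the fingers. I'll check the pitch from the handle's apparent width, and get the bottle positions.

```bash
python3 - <<'E'
from h import *
import pickle
s=pickle.load(open('w2.pkl','rb')); mx=s['frame'].max(2).astype(int)
from scipy.optimize import brentq
for v in(45,80,120,150,200,240):
    x=np.where(mx[v,242:340]<60)[0]+242
    w=lambda z:np.linalg.norm(wray(s,x.min()-.5,v,z)-wray(s,x.max()+.5,v,z))-.026
    z=brentq(w,.1,.36); print(v,x.min(),x.max(),round(z,4),wray(s,(x.min()+x.max())/2,v,z).round(4))
print('button',wray(s,231,110.5,.2576).round(4))
t=pickle.load(open('top.pkl','rb'));print([ray(t,u,v,.2).round(3) for u,v in((212,145),(233,150))],[ray(t,u,v,.0).round(3) for u,v in((218,170),(238,174))])
E
```

```text
45 242 317 0.2484 [ 0.5013 -0.1914  0.2484]
80 243 316 0.2481 [ 0.5033 -0.2023  0.2481]
120 244 316 0.25 [ 0.5059 -0.2156  0.25  ]
150 245 315 0.2493 [ 0.5077 -0.226   0.2493]
200 244 315 0.2557 [ 0.5106 -0.2431  0.2557]
240 245 313 0.2543 [ 0.5132 -0.2585  0.2543]
button [ 0.4893 -0.2157  0.2576]
[array([0.654, 0.233, 0.2  ]), array([0.655, 0.161, 0.2  ])] [array([0.642, 0.233, 0.   ]), array([0.645, 0.158, 0.   ])]
```

```bash
python3 -m jog '[[[0.005,0,-0.01,0,0,0],[0.015,0.002,-0.01,0,0,0],[0.02,0.002,0,0,0,0],[0.025,0.003,0,0,0,0],[0.025,0.003,0,0,0,0],[0.025,0.003,0,0,0,0],[0.025,0.003,0,0,0,0],[0.025,0.003,0,0,0,0],[0.02,0.003,0,0,0,0],[0.011,0.002,0,0,0,0],[0.005,0,0,0,0,0],[0,0,0,0,0,0]]]'
python3 -m jog '[[[0,0,0,0,0,0],[0,0,0,0,0,0],[0,0,0,0,0,0],[0,0,0,0,0,0]]]'
python3 - <<'E'
from h import *
import pickle
for n in('top','scene'):
    s=snap(n,n+'3.png');pickle.dump(s,open(n+'3.pkl','wb'))
t=cv2.resize(cv2.imread('pics/top3.png')[160:280,150:290],(420,360)); s=cv2.resize(cv2.imread('pics/scene3.png')[120:300,170:350],(360,360))
cv2.imwrite('pics/fin.png',np.hstack([t,s]))
E
```

```text
clock: 13.38
tool_pos: [0.5055, -0.0822, 0.2524]
eef_rot: [0.641, 0.767, -0.0, 0.0]
contact_force: [0.4, -0.5, -2.0]
opening: 0.286
finger_force: 60.0
clock: 13.88
tool_pos: [0.5057, -0.0823, 0.2524]
eef_rot: [0.641, 0.767, -0.0, 0.0]
contact_force: [-0.7, -0.2, -1.2]
opening: 0.287
finger_force: 60.0
```

View pics/fin.png

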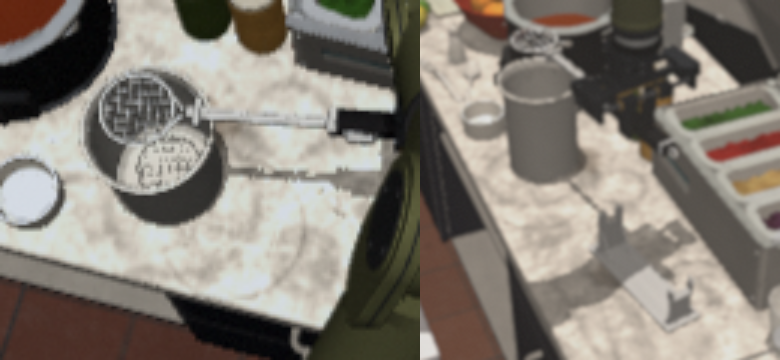

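The images show the bowl above the pot's mouth, centred at about top (196,195) and scene (229,141). The rest is empty and the bystanders look undisturbed. I'll triangulate the bowl.

```bash
python3 - <<'E'
from h import *
import pickle
t=pickle.load(open('top3.pkl','rb'));s=pickle.load(open('scene3.pkl','rb'))
def tri(a,b):
    L=[]
    for c,(u,v) in((t,a),(s,b)):
        p=ray(c,u,v,0);o=np.array(c['xyz']);d=(p-o)/np.linalg.norm(p-o);L.append((o,np.eye(3)-np.outer(d,d)))
    x=np.linalg.solve(sum(P for _,P in L),sum(P@o for o,P in L)); return x.round(4),[np.linalg.norm(P@(x-o)).round(4) for o,P in L]
print('bowl',tri((196.3,194.7),(229,141)),'rim',tri((199.7,203.6),(230,160)))
E
```

```text
bowl (array([0.458 , 0.2171, 0.2594]), [np.float64(0.0007), np.float64(0.0007)]) rim (array([0.4546, 0.2159, 0.184 ]), [np.float64(0.0014), np.float64(0.0014)])
```

The bowl is at z = 0.259 and about 4 mm off the mouth's centre, so it is level and in place.

```bash
python3 -c "from plant import *; print(finish_job())"
```

```text
the job is handed in; nothing more can be done
None
```

The job is handed in: the skimmer is drawn to the second stop with the button sprung out, and held by the plain handle with the bowl about 4 mm off the pot mouth's centre and roughly 75 mm above the rim; no verdict came back.

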